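# Tip the walnut drum to the scooping mark

## Robot

A 6-joint arm with a two-finger parallel gripper is mounted at the origin on the work surface. World frame = base frame: x ahead of the robot, y to its left, z up, the work surface at z = 0. Lengths are in m, angles in degrees, forces in N, time in s.
With the tool pointing down it reaches from about 0.375 to 0.9 m from the base axis. Payload 3.1 kg.
Tool frame: the origin (TCP) lies on the centre line of the jaws, within the pads' length; the fingertips stand 19 mm ahead of it and the grasp point (between the pads) is the TCP (tips_ahead is the distance from the TCP to the fingertips, in m); z points along the fingers, y is the line along which they close (so a half turn about z gives the same grasp; the last joint's range is limited). The gripper opens to 87 mm and grips with 3 to 60 N. Pads are 19 mm wide; open, the fingers measure 117 mm over their backs; the gripper's body (75 mm by 190 mm) begins 51 mm behind the grasp point.
Start: joints at [57.783, 30.224, 82.088, -0, 67.689, -10.227], TCP at [0.234, 0.58, 0.242] pointing down, gripper open.
Joint ranges: [-176.69, 176.69], [-43.24, 126.21], [12.49, 139.97], [-82, 262], [0, 151.66], [-163.58, 163.58]. Speed limits (degrees/s): [159.86, 159.86, 180, 180, 180, 180].

## Interface

Orientations are given as a 3x3 rotation matrix whose columns are the frame's x, y, z axes.
In Python, from rig import read_state, capture, hand_in, trace, landmark_of, tips_ahead gives the robot as it stands.
- The arm moves only by the shell command python3 -m jog 'ROWS'. ROWS is JSON, a list of rows, each an object of numbers: "tx", "ty", "tz": the shift along the tool's x, y, z in cm; "roll": the turn about the tool's z in rad; "jaw": the opening, from 0 (shut) to 1 (fully open). A call has 1 to 8 rows; each row shifts and turns the commanded pose from where the row before left it, along the tool's axes as they then stand; what a row does not reach is not made up. A row lasts 1/10 s, in which the tool goes at most 50 mm and 8.59 degrees, less where a joint would pass 70% of its speed; a pose out of reach is approached as far as the arm can. A call with a gripper value outside its range is refused whole. The fingers move at their own pace and stop on an object; the grip force is fixed at half the most. Time passes only in rows, so rows that do not move let the fingers close. It gives the time, the measured TCP pose, the force, the opening and the grip force at its end, in the units of the state.
- read_state(): the state, without advancing time (a new reading comes with each control period).
- capture(name): name is "scene" or "top" or "wrist"; returns a dict with "img" (384x512x3 uint8, red, green, blue), "vertical_fov" (degrees; the focal length in pixels is half the picture's height over the tangent of half this angle, whatever the lens; pixels are square), "cx", "cy" (the principal point, pixels), "k1" (the pictures are not rectified: a ray, as slopes to the right and down, at radius r is drawn at 1 + k1 r^2 times it, then the intrinsics apply), "cam_to_world" (4x4, takes a point from camera to world coordinates); the wrist camera has in their place "tool_from_camera" (4x4, takes a point from camera to tool coordinates, whose origin is the TCP and whose axes are the flange's). Camera axes: x right, y up, looking along -z (the intrinsics and any distortion apply to the point x, -y, -z); pixel columns grow to the right and rows downward; lengths in m; the calibration is good to about 2 mm. A picture is of the moment at which its call begins: read the wrist's pose just before it. There is no depth.
- hand_in(): hands the job in; it is judged then, once.
Trained networks look in the newest picture that a camera, given by its name, has taken for a name from the list of things; names that differ only in an ending like _2 or _b are one class to them, and where a whole thing is asked for, a point or a joint stands for the part that bears it (a point fixed in the world has none). Each returns a list of dicts, best first, with "p" (0 to 1); they miss things now and then, are a little off and sometimes report something else, mostly with a low value. They report only what shows in the picture. A call takes as long as a camera call. They do not tell look-alikes from the thing itself.
- trace(camera, thing): "pixels" (384x512 bool, what is visible of it) and "bbox" ([left, top, width, height] in pixels, round what is visible of it).
- landmark_of(camera, thing): "point" ([row, column] in pixels: a listed point, or the origin of a listed thing).
The state is a dict: "time_s": time; "joint_positions": joint angles; "qvel": joint speeds; "tau": joint torques, N m; "position": TCP position; "tcp_rot": TCP orientation; "force": force on the tool from outside, world axes, zero at the start; "moment": the same for the moment, N m; "opening": opening from 0.0 (shut) to 1.0 (fully open); "grasp_force": force on a finger pad.
Only numpy, scipy, OpenCV 4.12 (cv2) and the standard library are available. Lean on these libraries where they do the work, as an engineer would, in place of code of your own. Each camera call takes 0.05 s, during which the arm holds its last target. There are 200 camera calls.

## Task

Using the ball knob of its sprung hand lever, tip the steel walnut drum until its pointer stands at the brass index and keep it there for six seconds so that somebody can scoop. Then let it back to upright gently and let go of it. Move the drum by the knob only, without touching the drum itself, do not let it bang back into its upright stop or go all the way over to the far stop, leave the index where it is set, and do not knock over the mug or the jar.

Things in the scene. Friction and masses are not known exactly. Their poses are not given: they have to be found in the camera images.
- stand: Tilting stand, fixed on the counter: wooden base 270 x 210 x 14 mm, two steel posts (tops 169 mm up); origin under the base's centre. A walnut drum hangs between the posts on trunnions along the stand's x axis, 150 mm above the counter; its sprung lever is on the -x side (towards the robot), the dial on the +x side.
- drum_centre (a point): Centre of the drum, on the trunnion axis 150 mm up. Steel, open, 170 mm wide, 190 mm high, top-heavy: balances somewhere from 0.18 to 0.42 rad of tilt, below that it falls back upright, above it falls over. Nominal drum 3.2 kg (+-15 %), walnuts 1.5 kg (+-20 %), inertia about the axis 0.021 kg m2, toppling moment 0.43 N m per rad away from balance, damping 0.05 N m s/rad.
- drum (a joint): Tilt of the drum in rad: 0 is upright on its stop, where it rests at the start; it grows as the drum's top goes towards the stand's -y side (right-handed turn about the stand's x axis); far stop at 0.75.
- pivot (a point): Point on the trunnion axis (the stand's x axis) in the lever's plane: 155 mm towards -x from the stand's centre, 150 mm up. The lever turns about it.
- knob (a point): Centre of the black ball knob, 36 mm diameter, on the lever: a flat spring steel blade, 140 mm from pivot to knob. 290 mm up at the start; moves on a circle of 140 mm about the pivot, across the trunnion axis. Free room around and above; it can be pinched from above with the fingers along the stand's x axis, and turns between the pads. Lever and knob weigh 50 g.
- lever (a joint): Bend of the lever against the drum in rad, same sense as the drum's tilt; 0 when free and at the start, limits +-1. Knob's tilt about the pivot = drum + lever. Spring 0.26 N m/rad, damping 0.02 N m s/rad; moment on the drum = 0.26 x bend, softer than the toppling moment, so a knob held still does not keep the drum still. From upright the drum lifts off at 0.3 to 0.8 rad of bend.
- pointer_tip (a point): Tip of the drum's steel pointer in front of the dial, 150 mm from the trunnion axis and 133 mm towards +x from the drum's centre; straight above the axis when the drum is upright.
- index (a joint): Setting of the brass index on the dial's rim: the drum tilt in rad at which the pointer tip meets it, 0.2 to 0.45. Stiff slide, leave it alone.
- index_tip (a point): The reading point of the index, on the same circle (150 mm) and in the same plane as the pointer tip; the small brass block sits just outside it on the dial's rim.
- mug: White mug, 80 mm across, 90 mm high, beside the stand on its +y side; origin at the underside's centre, z up.
- jar: Glass jar with steel lid, 64 mm across, 100 mm high, beside the stand on its -y side; origin at the underside's centre, z up.
Things that resemble listed ones, but are neither listed nor needed, are in the scene too. Leave any blue or red look-alike of the mug alone.

How it is judged (in metres and radians):
On the way, in this order (a step that is already met when the one before it is completed fails the run):
1. the pointer stays at the index for six seconds (distance between pointer_tip and index_tip below 0.015 m), for 5.5 s.
2. the drum is back upright (value of joint drum below 0.03 rad), for 0.2 s.
At the end, for the whole second after the job is handed in: After the pointer tip has stayed within 15 mm (0.1 rad) of the index for 5.5 s on end, the drum rests upright on its stop (tilt under 0.03 rad), its lever free and unbent (within 0.1 rad), the index where it was (within 10 mm), mug and jar upright (value of joint drum below 0.03 rad and not (velocity of joint drum above 0.05 rad/s) and value of joint lever between -0.1 and 0.1 rad and angle between each of mug, jar's own z axis and vertical below 0.3 rad and distance of index_tip from where it was at the start of the episode below 0.01 m); the robot touches nothing.
It fails at once if the drum goes over to the far stop (tilt above 0.72 rad) (value of joint drum above 0.72 rad).
It fails at once if the drum bangs back into its upright stop (faster than 0.7 rad/s) (value of joint drum below 0.03 rad and velocity of joint drum below -0.7 rad/s).
It fails at once if the index is moved by more than 10 mm (distance of index_tip from where it was at the start of the episode above 0.01 m).
It fails at once if mug or jar knocked over (angle between any of mug, jar's own z axis and vertical above 0.7 rad).
It fails at once if the robot touches the drum itself (more than 1 N) (contact force between any of the arm, the fingers and drum_c0 above 1 N or contact force between any of the arm, the fingers and drum_c1 above 1 N).
It also fails if it takes over 72 s, if anything falls off the work surface, if the arm or the gripper's body presses on something with over 40 N, if the wrist force passes 120 N, or if a joint passes its speed limit or range.

## Working session

There is one attempt and no reset: what is moved stays moved. The work goes in short steps, Python scripts to look and compute and a shell command to move; the robot and the scene stay as the last step left them, time stands still between calls to the robot, and variables do not carry over. Pictures are saved under pics/ and viewed, at most 10 in all, crops included, and the job is handed in when it is done.

```bash
ls; mkdir -p pics; cat > h.py <<'E'
import numpy as np,cv2
from rig import *
from scipy.optimize import least_squares
def cam(c):
    f=192/np.tan(np.radians(c["vertical_fov"])/2)
    return f
def project(c,P,T=None):
    T=c["cam_to_world"] if T is None else T
    T=np.array(T);p=(np.atleast_2d(P)-T[:3,3])@T[:3,:3]
    s=np.c_[p[:,0]/-p[:,2],-p[:,1]/-p[:,2]]
    s=s*(1+c["k1"]*(s**2).sum(1,keepdims=True))
    f=cam(c);return np.c_[c["cy"]+f*s[:,1],c["cx"]+f*s[:,0]]  # row,col
E
python3 - <<'E'
from h import *
print({k:v for k,v in read_state().items()})
for n in("scene","top"):
    c=capture(n);cv2.imwrite(f"pics/{n}0.png",c["img"][:,:,::-1])
    print(n,c["vertical_fov"],c["k1"],np.round(c["cam_to_world"],3).tolist())
    for t in["stand","drum_centre","pivot","knob","pointer_tip","index_tip","mug","jar"]:
        print(t,[(np.round(d["point"],1).tolist(),round(d["p"],2)) for d in landmark_of(n,t)[:3]])
E
```

```text
pics
{'time_s': 0.0, 'joint_positions': array([ 5.77834382e+01,  3.02786921e+01,  8.21569009e+01, -6.18636666e-04,
        6.76888590e+01, -1.02255731e+01]), 'qvel': array([-0.03188645,  0.05055342,  0.08976297, -0.0666774 , -0.0067593 ,
       -0.06908415]), 'tau': array([ 3.97762669e-04, -4.40035415e+01, -1.76593602e+01,  6.34257286e-02,
        5.80510427e-02, -1.64166040e-04]), 'position': array([0.23361884, 0.5789453 , 0.24057167]), 'tcp_rot': array([[-9.27244083e-01,  3.74455725e-01, -1.14953870e-03],
       [ 3.74457300e-01,  9.27242327e-01, -1.84300351e-03],
       [ 3.75777722e-04, -2.13936726e-03, -9.99997641e-01]]), 'force': array([-0.19752697,  0.58663952, -0.01623178]), 'moment': array([-0.01573218, -0.01414476, -0.02490818]), 'grasp_force': 0.0, 'opening': 1.0031628885845392}
scene 47.76853781386123 -0.15831968847122155 [[-0.064, -0.801, 0.596, 1.194], [0.998, -0.046, 0.045, 0.099], [-0.008, 0.597, 0.802, 0.962], [0.0, 0.0, 0.0, 1.0]]
stand [([220.6, 222.1], 0.97)]
drum_centre []
pivot [([142.1, 239.5], 0.78)]
knob [([97.7, 237.8], 0.66)]
pointer_tip [([188.9, 175.7], 0.95)]
index_tip [([188.7, 152.6], 0.6)]
mug [([265.4, 350.6], 0.97), ([268.7, 285.3], 0.74), ([220.0, 381.3], 0.69)]
jar [([196.9, 140.6], 0.79)]
top 45.4970876886715 -0.16202455078248182 [[-0.009, 0.988, -0.152, 0.437], [-1.0, -0.005, 0.022, 0.062], [0.021, 0.152, 0.988, 1.496], [0.0, 0.0, 0.0, 1.0]]
stand []
drum_centre []
pivot [([262.5, 263.1], 0.56)]
knob [([260.9, 264.8], 0.57)]
pointer_tip [([157.4, 301.1], 0.63), ([258.4, 267.0], 0.21)]
index_tip [([163.7, 315.8], 0.48)]
mug [([179.9, 224.1], 0.91), ([179.9, 175.1], 0.87), ([224.8, 142.7], 0.77)]
jar [([236.1, 345.9], 0.9)]
```

```bash
python3 - <<'E'
from h import *
a=cv2.imread("pics/scene0.png");b=cv2.imread("pics/top0.png")
cv2.imwrite("pics/both.png",np.vstack([np.hstack([cv2.resize(a[60:300,100:420],None,fx=1.25,fy=1.25),cv2.resize(b[100:340,110:430],None,fx=1.25,fy=1.25)]),]))
E
```

```text
(no output)
```

View pics/both.png

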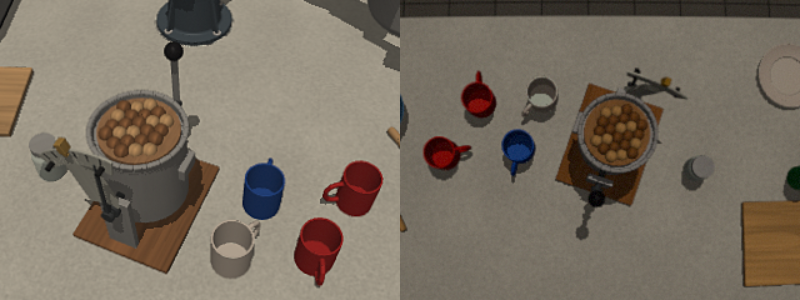

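View pics/scene0.png

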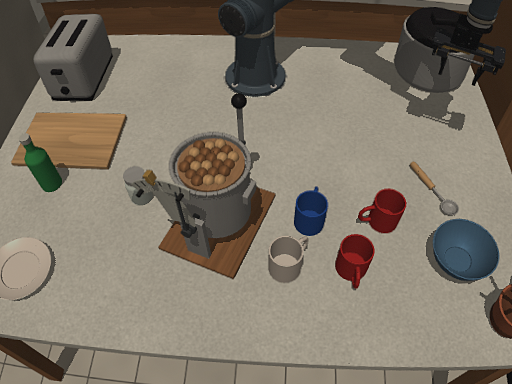

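The pictures show the stand with its drum (scene ~(215,190)), black knob at scene (239,100) and top (265,260), and brass index block at scene (150,177). The white mug is at scene (285,260), with blue and red look-alikes beside it, and the jar is at scene (138,185). Next I fit the stand pose.

```bash
cat >> h.py <<'E'
def pts(x,y,w,idx,drum=0,lev=0):
    R=np.array([[np.cos(w),-np.sin(w),0],[np.sin(w),np.cos(w),0],[0,0,1]])
    L=dict(stand=[0,0,0],pivot=[-.155,0,.15],
      knob=[-.155,-.14*np.sin(drum+lev),.15+.14*np.cos(drum+lev)],
      pointer_tip=[.133,-.15*np.sin(drum),.15+.15*np.cos(drum)],
      index_tip=[.133,-.15*np.sin(idx),.15+.15*np.cos(idx)])
    return {k:R@np.array(v)+[x,y,0] for k,v in L.items()}
E
python3 - <<'E'
from h import *
obs=[];cs={}
for n in("scene","top"):
    for rep in range(2):
        c=cs[n]=capture(n)
        for t in["stand","pivot","knob","pointer_tip","index_tip"]:
            l=landmark_of(n,t)
            if l and l[0]["p"]>.4: obs.append((n,t,np.array(l[0]["point"])))
    im=c["img"].astype(int);
def res(p):
    P=pts(*p);return np.concatenate([project(cs[n],P[t])[0]-o for n,t,o in obs])
best=min((least_squares(res,[.55,0,w,.3],loss="soft_l1",f_scale=2) for w in(-.6,0,.6)),key=lambda r:r.cost)
print(best.x,best.cost)
for (n,t,o),r in zip(obs,best.fun.reshape(-1,2)):print(n,t,o.round(1),r.round(1))
for k,v in pts(*best.x).items():print(k,v.round(3))
np.save("fit.npy",best.x)
out=[]
for n,(r0,c0) in dict(scene=(80,130),top=(130,220)).items():
    I=cv2.resize(cs[n]["img"][r0:r0+150,c0:c0+130,::-1],None,fx=3,fy=3,interpolation=cv2.INTER_CUBIC)
    for k,v in pts(*best.x).items():
        q=(project(cs[n],v)[0]-[r0,c0])*3
        cv2.drawMarker(I,(int(q[1]),int(q[0])),dict(knob=(0,0,255),pivot=(0,255,0),pointer_tip=(255,0,255),index_tip=(255,255,0),stand=(0,255,255))[k],0,12,1)
    out.append(I)
cv2.imwrite("pics/fit.png",np.hstack(out))
E
```

```text
[ 0.5936788  -0.05158596 -0.34533077  0.35655914] 350.07031290738377
scene stand [221.4 217.9] [-0.5  0.9]
scene pivot [141.6 239.1] [0.2 2.2]
scene knob [ 98.4 236.9] [1.9 2. ]
scene pointer_tip [186.5 174.5] [4.4 0.5]
scene index_tip [187.4 154.4] [-2.1 -1.6]
scene stand [218.  220.2] [ 2.9 -1.4]
scene pivot [144.6 242.7] [-2.8 -1.4]
scene knob [ 99.1 235.7] [1.2 3.2]
scene pointer_tip [191.8 175.3] [-0.9 -0.3]
scene index_tip [188.8 147.8] [-3.5  5. ]
top pivot [260.4 263.2] [-0.6  0.2]
top knob [255.9 265.2] [3.5 0.6]
top pointer_tip [158.  300.4] [-0.7  0.5]
top index_tip [165.9 318.9] [-1.5 -0.2]
top pivot [259.7 261. ] [0.1 2.4]
top knob [258.2 264.2] [1.2 1.6]
top pointer_tip [157.2 302. ] [ 0.1 -1.1]
top index_tip [261.1 260.4] [-96.7  58.3]
stand [ 0.594 -0.052  0.   ]
pivot [0.448 0.001 0.15 ]
knob [0.448 0.001 0.29 ]
pointer_tip [ 0.719 -0.097  0.3  ]
index_tip [ 0.701 -0.146  0.291]
```

View pics/fit.png

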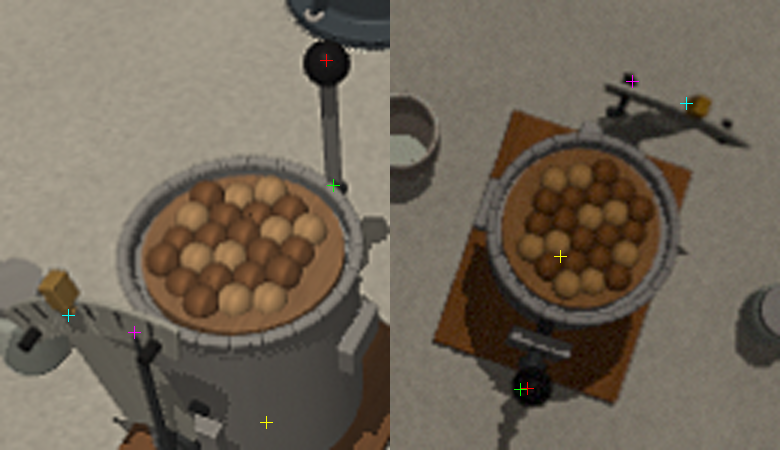

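The fit agrees with the picture: knob crop (327,62), brass block (58,288), index reading point just inside it. I refine it with the base corners and the knob blob, then check the index.

```bash
python3 - <<'E'
from h import *
cs={n:capture(n) for n in("scene","top")}
co=np.array([[515,112],[690,172],[615,403],[435,343]])/3+[220,130]
loc=np.array([[.135,.105],[.135,-.105],[-.135,-.105],[-.135,.105]])
kn={}
for n,(r,c) in dict(scene=(100,239),top=(259,265)).items():
    g=cs[n]["img"][r-14:r+14,c-14:c+14].max(2)<45
    _,lab,st,ce=cv2.connectedComponentsWithStats(g.astype(np.uint8))
    i=1+st[1:,4].argmax();kn[n]=np.array([ce[i][1]+r-14,ce[i][0]+c-14]);print(n,kn[n],st[i])
def res(p):
    w=p[2];R=np.array([[np.cos(w),-np.sin(w)],[np.sin(w),np.cos(w)]])
    C=np.c_[loc@R.T+p[:2],np.full(4,.014)]
    q=project(cs["top"],C)[:,::-1]-co
    P=pts(*p[:3],.35)
    return np.r_[q.ravel()*.5,*[project(cs[n],P["knob"])[0]-kn[n] for n in kn]]
f=np.load("fit.npy");r=least_squares(res,f[:3],loss="soft_l1");print(r.x,r.fun.round(1))
np.save("pose.npy",r.x)
for n in cs:
    P=pts(*r.x,.35);print(n,"ptr",project(cs[n],P["pointer_tip"]))
    for i in np.arange(.2,.5,.05):print(round(i,2),project(cs[n],pts(*r.x,i)["index_tip"]).round(1))
    t=trace(n,"index_tip")
    if t:print(t[0]["bbox"],t[0]["p"])
    hsv=cv2.cvtColor(cs[n]["img"],cv2.COLOR_RGB2HSV)
P=pts(*r.x,.35);print(P["knob"])
E
```

```text
scene [ 99.64102564 238.06666667] [  5   0  16  23 195]
top [253.54733728 266.20710059] [  0   0  28  21 338]
[ 0.57820045 -0.10576054 -0.72460477] [-47.9   0.5 -52.9  11.1 -66.8   4.1 -61.4  -7.3   4.9  -1.4   0.3   1. ]
scene ptr [[172.01009613 131.01854053]]
0.2 [[164.9 123.2]]
0.25 [[163.5 121.4]]
0.3 [[162.2 119.8]]
0.35 [[161.2 118.2]]
0.4 [[160.2 116.7]]
0.45 [[159.4 115.4]]
[141.4, 171.1, 14.1, 14.7] 0.51
top ptr [[172.16305547 337.20963296]]
0.2 [[179.6 345.4]]
0.25 [[181.4 347.4]]
0.3 [[183.3 349.2]]
0.35 [[185.2 351. ]]
0.4 [[187.  352.7]]
0.45 [[188.9 354.4]]
[318.2, 162.5, 8.1, 9.2] 0.46
[ 0.46214242 -0.00302041  0.29      ]
```

Crop offset error: the top crop starts at column 390. Redoing with that fixed.

```bash
python3 - <<'E'
from h import *
cs={n:capture(n) for n in("scene","top")}
co=(np.array([[515,112],[690,172],[615,403],[435,343]])-[390,0])/3+[220,130]
loc=np.array([[.135,.105],[.135,-.105],[-.135,-.105],[-.135,.105]])
kn=dict(scene=np.array([100.7,239]),top=np.array([258.7,266.7]))
def idxc(n,bb):
    x,y,w,h=bb;x=int(x)-4;y=int(y)-4;I=cs[n]["img"][y:y+int(h)+8,x:x+int(w)+8].astype(int)
    m=(I[:,:,0]-I[:,:,2])>45;rr,cc=np.nonzero(m);return np.array([rr.mean()+y,cc.mean()+x,m.sum()])
br=dict(scene=idxc("scene",[141,171,14,15]),top=idxc("top",[318,162,8,9]));print(br)
def P3(p):
    P=pts(*p[:4]);i=p[3];c=np.cos(p[2]);s=np.sin(p[2])
    l=np.array([.133,-p[4]*np.sin(i),.15+p[4]*np.cos(i)])
    P["block"]=np.array([c*l[0]-s*l[1]+p[0],s*l[0]+c*l[1]+p[1],l[2]]);return P
def res(p):
    w=p[2];R=np.array([[np.cos(w),-np.sin(w)],[np.sin(w),np.cos(w)]])
    C=np.c_[loc@R.T+p[:2],np.full(4,.014)]
    q=project(cs["top"],C)[:,::-1]-co
    P=P3(p)
    return np.r_[q.ravel()*.7,*[project(cs[n],P["knob"])[0]-kn[n] for n in kn],*[project(cs[n],P["block"])[0]-br[n][:2] for n in kn],(p[4]-.162)/.01]
f=np.load("fit.npy");r=least_squares(res,np.r_[f,.16],loss="soft_l1");print(r.x,r.fun.round(1))
np.save("pose.npy",r.x)
for n in cs:
    P=P3(r.x);print(n,{k:project(cs[n],P[k])[0].round(1) for k in P})
print(P3(r.x)["knob"]);
st=read_state();w=r.x[2]
R=st["tcp_rot"]
print("d tool cm",(R.T@(P3(r.x)["knob"]-st["position"]))*100,"roll of y vs stand x",w, np.arctan2(R[1,1],R[0,1]))
E
```

```text
{'scene': array([176.6097561 , 149.23577236, 123.        ]), 'top': array([164.72222222, 322.91666667,  36.        ])}
[ 0.59200276 -0.05359931 -0.35153843  0.33270827  0.17096134] [-0.4 -0.5  0.7  0.4 -0.3  0.9 -1.3 -0.4 -0.8 -0.5  1.2 -0.5  0.6 -1.2
 -0.7 -0.7  0.9]
scene {'stand': array([220.3, 218.1]), 'pivot': array([141.4, 240.9]), 'knob': array([ 99.9, 238.5]), 'pointer_tip': array([190. , 173.7]), 'index_tip': array([184.5, 153.1]), 'block': array([177.2, 148. ])}
top {'stand': array([216. , 277.4]), 'pivot': array([260.3, 263.8]), 'knob': array([259.9, 266.2]), 'pointer_tip': array([158. , 301.9]), 'index_tip': array([164.7, 318.6]), 'block': array([164. , 322.2])}
[ 4.46481930e-01 -2.26209732e-04  2.90000000e-01]
d tool cm [-41.41111784 -45.80192507  -4.84379554] roll of y vs stand x -0.351538434388611 1.1870449813326416
```

The base-corner fit has residuals around 1 px: index setting about 0.335 rad, stand yaw about -0.35 rad, knob at (0.4465, 0, 0.29). I raise the tool, travel to above the knob and turn.

```bash
python3 -m jog '[{"tz":-4,"jaw":0.75},{"tz":-4,"jaw":0.75},{"tz":-4,"jaw":0.75},{"tz":-4,"jaw":0.75},{"tx":-3.2,"ty":-3.5,"jaw":0.75},{"tx":-3.2,"ty":-3.5,"jaw":0.75},{"tx":-3.2,"ty":-3.5,"jaw":0.75},{"tx":-3.2,"ty":-3.5,"jaw":0.75}]' && python3 -m jog '[{"tx":-3.2,"ty":-3.5,"jaw":0.75},{"tx":-3.2,"ty":-3.5,"jaw":0.75},{"tx":-3.2,"ty":-3.5,"jaw":0.75},{"tx":-3.2,"ty":-3.5,"jaw":0.75},{"tx":-3.2,"ty":-3.5,"jaw":0.75},{"tx":-3.2,"ty":-3.5,"jaw":0.75},{"tx":-3.2,"ty":-3.5,"jaw":0.75},{"tx":-3,"ty":-3.5,"jaw":0.75}]' && python3 -m jog '[{"roll":0.145,"jaw":0.75},{"roll":0.145,"jaw":0.75},{"roll":0.145,"jaw":0.75},{"roll":0.145,"jaw":0.75},{"roll":0.145,"jaw":0.75},{"roll":0.145,"jaw":0.75},{"roll":0.145,"jaw":0.75},{"roll":0.145,"jaw":0.75}]'
python3 -m jog '[{"roll":0.145,"jaw":0.75},{"roll":0.145,"jaw":0.75},{"roll":0.09,"jaw":0.75},{"jaw":0.75}]'
cat >> h.py <<'E'
def todo(P):
    s=read_state();R=s["tcp_rot"];x=np.load("pose.npy")
    print("tool d cm",(R.T@(np.array(P)-s["position"])*100).round(2),"roll",round(np.arctan2(R[1,1],R[0,1])-x[2],3),"t",s["time_s"])
E
python3 - <<'E'
from h import *
todo(pts(*np.load("pose.npy")[:4])["knob"])
s=read_state();c=capture("wrist");I=c["img"][:,:,::-1].copy()
T=np.eye(4);T[:3,:3]=s["tcp_rot"];T[:3,3]=s["position"];W=T@np.array(c["tool_from_camera"])
q=project(c,pts(*np.load("pose.npy")[:4])["knob"],W)[0];print(q,landmark_of("wrist","knob")[:2])
cv2.drawMarker(I,(int(q[1]),int(q[0])),(0,0,255),0,12,1)
J=capture("scene")["img"][60:300,110:310,::-1];J=cv2.resize(J,None,fx=1.6,fy=1.6)
cv2.imwrite("pics/w1.png",np.hstack([I[:,:450],J]))
E
```

```text
tool d cm [-41.41 -45.8   -4.84] roll 1.539 t 2.4
[ 705.52929462 -269.27902998] []$[0]: bad value
$[0]: bad value
```

View pics/w1.png

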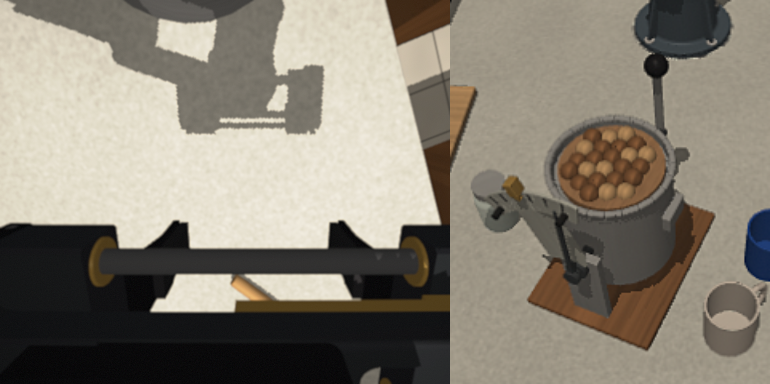

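The rows were refused, so the arm hasn't moved; probably every key is required. The wrist view shows only table and the scene is unchanged, with the knob at scene px ~(239,101).

```bash
python3 -m jog '[{"tx":0,"ty":0,"tz":-4,"roll":0,"jaw":0.75},{"tx":0,"ty":0,"tz":-4,"roll":0,"jaw":0.75},{"tx":0,"ty":0,"tz":-4,"roll":0,"jaw":0.75},{"tx":0,"ty":0,"tz":-4,"roll":0,"jaw":0.75},{"tx":-3.2,"ty":-3.5,"tz":0,"roll":0,"jaw":0.75},{"tx":-3.2,"ty":-3.5,"tz":0,"roll":0,"jaw":0.75},{"tx":-3.2,"ty":-3.5,"tz":0,"roll":0,"jaw":0.75},{"tx":-3.2,"ty":-3.5,"tz":0,"roll":0,"jaw":0.75}]'
```

```text
time_s: 3.35
position: [0.3004, 0.4001, 0.4017]
tcp_rot: [[-0.928, 0.374, 0.001], [0.374, 0.928, 0.0], [-0.001, 0.0, -1.0]]
force: [1.8, -0.5, 0.4]
opening: 0.751
grasp_force: 0.0
```

```bash
python3 -m jog '[{"tx":-3.2,"ty":-3.5,"tz":0,"roll":0,"jaw":0.75},{"tx":-3.2,"ty":-3.5,"tz":0,"roll":0,"jaw":0.75},{"tx":-3.2,"ty":-3.5,"tz":0,"roll":0,"jaw":0.75},{"tx":-3.2,"ty":-3.5,"tz":0,"roll":0,"jaw":0.75},{"tx":-3.2,"ty":-3.5,"tz":0,"roll":0,"jaw":0.75},{"tx":-3.2,"ty":-3.5,"tz":0,"roll":0,"jaw":0.75},{"tx":-3.2,"ty":-3.5,"tz":0,"roll":0,"jaw":0.75},{"tx":-3,"ty":-3.5,"tz":0,"roll":0,"jaw":0.75}]' && python3 -m jog '[{"tx":-3,"ty":-3.5,"tz":0,"roll":0.145,"jaw":0.75},{"tx":0,"ty":0,"tz":0,"roll":0.145,"jaw":0.75},{"tx":0,"ty":0,"tz":0,"roll":0.145,"jaw":0.75},{"tx":0,"ty":0,"tz":0,"roll":0.145,"jaw":0.75},{"tx":0,"ty":0,"tz":0,"roll":0.145,"jaw":0.75},{"tx":0,"ty":0,"tz":0,"roll":0.145,"jaw":0.75},{"tx":0,"ty":0,"tz":0,"roll":0.145,"jaw":0.75},{"tx":0,"ty":0,"tz":0,"roll":0.145,"jaw":0.75}]' >/dev/null&&  python3 -m jog '[{"tx":0,"ty":0,"tz":0,"roll":0.145,"jaw":0.75},{"tx":0,"ty":0,"tz":0,"roll":0.145,"jaw":0.75},{"tx":0,"ty":0,"tz":0,"roll":0.09,"jaw":0.75},{"tx":0,"ty":0,"tz":0,"roll":0,"jaw":0.75}]'
python3 - <<'E'
from h import *
K=pts(*np.load("pose.npy")[:4])["knob"]
todo(K)
s=read_state();c=capture("wrist");I=c["img"][:,:,::-1].copy()
T=np.eye(4);T[:3,:3]=s["tcp_rot"];T[:3,3]=s["position"];W=T@np.array(c["tool_from_camera"])
q=project(c,K,W)[0];print(q,landmark_of("wrist","knob")[:2])
cv2.drawMarker(I,(int(q[1]),int(q[0])),(0,0,255),0,12,1)
J=capture("scene")["img"][60:300,110:310,::-1];J=cv2.resize(J,None,fx=1.4,fy=1.6)
cv2.imwrite("pics/w2.png",np.hstack([I,J]))
E
```

```text
time_s: 4.15
position: [0.4313, 0.0451, 0.4019]
tcp_rot: [[-0.927, 0.375, 0.001], [0.375, 0.927, 0.0], [-0.001, 0.0, -1.0]]
force: [0.9, -0.3, -0.7]
opening: 0.75
grasp_force: 0.0
time_s: 5.35
position: [0.4455, 0.0034, 0.4016]
tcp_rot: [[0.346, 0.938, 0.0], [0.938, -0.346, -0.0], [0.0, 0.0, -1.0]]
force: [-0.5, -1.1, 0.0]
opening: 0.749
grasp_force: 0.0
tool d cm [-0.31  0.21 11.16] roll -0.001 t 5.35
[199.09206388 261.34523661] [{'point': [200.4, 266.4], 'p': 0.84}]
```

View pics/w2.png

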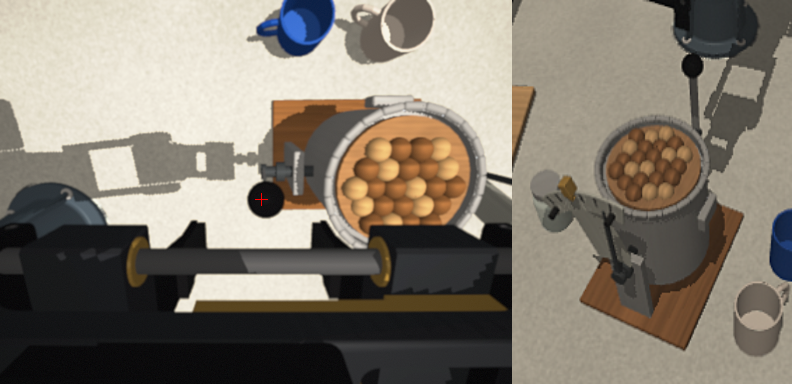

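Knob confirmed at wrist (266,199), 5 px right of the prediction, so about 2 mm more along ty. I go down and pinch.

```bash
python3 -m jog '[{"tx":-0.3,"ty":0.4,"tz":0,"roll":0,"jaw":0.75},{"tx":0,"ty":0,"tz":3,"roll":0,"jaw":0.75},{"tx":0,"ty":0,"tz":3,"roll":0,"jaw":0.75},{"tx":0,"ty":0,"tz":3,"roll":0,"jaw":0.75},{"tx":0,"ty":0,"tz":2.2,"roll":0,"jaw":0.75},{"tx":0,"ty":0,"tz":0,"roll":0,"jaw":0.5},{"tx":0,"ty":0,"tz":0,"roll":0,"jaw":0.3},{"tx":0,"ty":0,"tz":0,"roll":0,"jaw":0.3}]'; python3 -m jog '[{"tx":0,"ty":0,"tz":0,"roll":0,"jaw":0.3},{"tx":0,"ty":0,"tz":0,"roll":0,"jaw":0.3}]'
python3 - <<'E'
from h import *
todo(pts(*np.load("pose.npy")[:4])["knob"])
c=capture("scene");I=c["img"];cv2.imwrite("pics/ref.png",I[:,:,::-1])
print(landmark_of("scene","knob")[:1],landmark_of("scene","pointer_tip")[:1])
cv2.imwrite("pics/w3.png",cv2.resize(I[60:260,110:310,::-1],None,fx=3,fy=3,interpolation=2))
E
```

```text
time_s: 6.3
position: [0.4496, -0.0012, 0.2909]
tcp_rot: [[0.346, 0.938, 0.003], [0.938, -0.346, -0.001], [0.0, 0.003, -1.0]]
force: [0.2, 0.1, 1.3]
opening: 0.563
grasp_force: 0.0
time_s: 6.5
position: [0.4508, -0.0016, 0.2909]
tcp_rot: [[0.346, 0.938, 0.007], [0.938, -0.346, -0.002], [0.0, 0.007, -1.0]]
force: [3.5, -0.7, -0.2]
opening: 0.396
grasp_force: 30.0
tool d cm [-0.02 -0.45  0.09] roll -0.001 t 6.5
[{'point': [100.9, 237.6], 'p': 0.54}] [{'point': [190.8, 175.2], 'p': 0.8}]
```

View pics/w3.png

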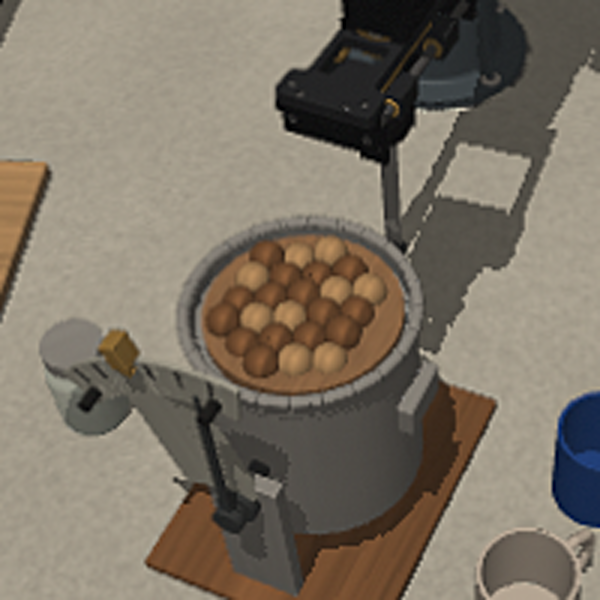

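Pinched: opening 0.396 is 34.5 mm, with 30 N grip, and the scene shows the gripper on the knob with the drum upright. Next is a tilt estimator (walnut-disc matching in the scene camera) with a model fit and a planner that prints rows.

```bash
cat > c.py <<'E'
# usage: c.py <rows of last plan executed> ramp K N | mpc|down QT N
import sys,json,os
from h import *
x,y,w,idx=np.load("pose.npy")[:4]
Rw=np.array([[np.cos(w),-np.sin(w),0],[np.sin(w),np.cos(w),0],[0,0,1]]);o=np.array([x,y,0])
S=json.load(open("log.json")) if os.path.exists("log.json") else dict(kc=[],m=[],plan=[],t=None,off=None)
s=read_state();c=capture("scene")
ref=cv2.imread("pics/ref.png")
def world(L):return L@Rw.T+o
# walnut disc height: apparent disc centre in reference picture
hs=np.arange(.04,.12,.001);pr=project(c,world(np.c_[0*hs,0*hs,.15+hs]))
h=hs[np.hypot(*(pr-[60+305/3,110+303/3]).T).argmin()]
g=np.mgrid[-.06:.0601:.002,-.06:.0601:.002].reshape(2,-1).T;g=g[np.hypot(*g.T)<.06]
def samp(I,q):
    a=np.c_[g[:,0],g[:,1]*np.cos(q)-h*np.sin(q),.15+g[:,1]*np.sin(q)+h*np.cos(q)]
    p=project(c,world(a)).astype(np.float32)
    return cv2.remap(I,p[:,1].reshape(-1,1),p[:,0].reshape(-1,1),1).reshape(-1,3).astype(float)
def ncc(a,b):
    a=a-a.mean(0);b=b-b.mean(0);return (a*b).sum()/np.sqrt((a*a).sum()*(b*b).sum())
r0=samp(ref,0);cur=c["img"][:,:,::-1].copy();qs=np.arange(-.05,.75,.004)
n=[ncc(r0,samp(cur,q)) for q in qs];qm=qs[int(np.argmax(n))]
l=(s["position"]-o)@Rw;k=np.arctan2(-l[1],l[2]-.15)
if S["off"] is None:S["off"]=k;S["kc"]=[[s["time_s"],0.]]
k-=S["off"]
ne=int(sys.argv[1]);t0=S["t"] or s["time_s"]
# commanded k history: hold, then linear per row
if ne:
    S["kc"].append([s["time_s"]-.1*ne,S["kc"][-1][1]])
    for i in range(ne):S["kc"].append([s["time_s"]-.1*(ne-1-i),S["plan"][i]])
S["t"]=s["time_s"];S["m"].append([s["time_s"],float(qm)])
kc=np.array(S["kc"]);m=np.array(S["m"]);TAU=.05;dt=.01
def sim(b,G,tt,kk,q=0.,v=0.):
    out=[];
    kd=np.gradient(kk,dt)
    for a,d in zip(kk,kd):
        acc=(G*(q-b)+.26*(a-q)+.02*(d-v)-.05*v)/.021
        v+=acc*dt;q+=v*dt
        if q<0:q,v=0.,max(v,0.)
        if q>.75:q,v=.75,0.
        out.append((q,v))
    return np.array(out)
tnow=s["time_s"]+.05
tt=np.arange(m[0,0],tnow+1e-6,dt);kk=np.interp(tt-TAU,kc[:,0],kc[:,1])
def err(p):
    o_=sim(p[0],p[1],tt,kk);W=np.where(m[:,0]>s["time_s"]-6,1,.2)
    return np.r_[W*(np.interp(m[:,0],tt,o_[:,0])-m[:,1])/.01,(p[0]-.3)/.15,(p[1]-.43)/.03]
best=min((least_squares(err,[b,.43],bounds=([.12,.3],[.5,.56]),diff_step=1e-4) for b in((S.get("b") or .3),.22,.38)),key=lambda r:r.cost)
b,G=best.x;S["b"]=b;o_=sim(b,G,tt,kk);q,v=o_[-1]
qp=np.interp(s["time_s"],tt,o_[:,0])
# correct current state toward the measurements of the last second (error grows like the unstable mode)
print(f"t {s['time_s']:.2f} ncc {max(n):.2f} h {h:.3f} qmeas {qm:.3f} qmodel {qp:.3f} v {v:.2f} b {b:.3f} G {G:.3f} k_cmd {kc[-1,1]:.3f} k_meas {k:.3f} F {np.round(s['force'],1)} idx {idx:.3f} op {s['opening']:.3f}")
q+=.6*(qm-qp); v+=.6*1.6*(qm-qp)
mode,val,N=sys.argv[2],float(sys.argv[3]),int(sys.argv[4])
k0=kc[-1,1]
if mode=="ramp":plan=list(np.linspace(k0,val,N+1)[1:])
else:
    H=N+8;th=np.arange(0,H*.1,dt)
    T=float(sys.argv[5]) if len(sys.argv)>5 else 1.
    u=np.clip((th+dt)/T,0,1);qr=q+(val-q)*u*u*(3-2*u)
    hist=lambda p:np.interp(th-TAU,np.r_[-1,np.arange(0,H+1)*.1],np.r_[k0,k0,p])
    past=kc[-1]
    def cost(d):
        p=k0+np.cumsum(d);z=sim(b,G,th,hist(p),q,v)
        return np.r_[(z[::5,0]-qr[::5])/.02,d/.08,np.diff(d)/.06]
    r=least_squares(cost,np.zeros(H),bounds=(-.12,.12));plan=list((k0+np.cumsum(r.x))[:N])
    z=sim(b,G,th,hist(k0+np.cumsum(r.x)),q,v);print("pred q",z[9::10,0].round(3)[:H])
# round to what is typed (0.05 cm in x and z)
def xz(k):return np.array([-14*np.sin(k),14*(1-np.cos(k))])
pos=np.array(S.get("pos") or [0.,0.]) if not ne else np.array(S["pos"])+np.sum(S["rows"][:ne],0)
S["pos"]=list(map(float,pos));rows=[];pl=[]
for kp in plan:
    d=np.round(xz(kp)-pos,2);pos=pos+d;rows.append(list(map(float,d)));pl.append(float(np.arcsin(-pos[0]/14)))
S["rows"]=rows;S["plan"]=pl
json.dump(S,open("log.json","w"))
print("rows tx,tz:",rows,"k",np.round(pl,3))
E
python3 c.py 0 ramp 0.3 8
```

```text
t 6.65 ncc 1.00 h 0.088 qmeas -0.002 qmodel 0.000 v 0.00 b 0.300 G 0.430 k_cmd 0.000 k_meas 0.000 F [ 4.4 -1.7  0.5] idx 0.333 op 0.395
rows tx,tz: [[-0.52, 0.01], [-0.53, 0.03], [-0.52, 0.05], [-0.52, 0.07], [-0.52, 0.09], [-0.51, 0.1], [-0.51, 0.13], [-0.51, 0.15]] k [0.037 0.075 0.112 0.15  0.188 0.225 0.262 0.3  ]
```

```bash
python3 -m jog '[{"tx":-0.52,"ty":0,"tz":0.01,"roll":0,"jaw":0.3},{"tx":-0.53,"ty":0,"tz":0.03,"roll":0,"jaw":0.3},{"tx":-0.52,"ty":0,"tz":0.05,"roll":0,"jaw":0.3},{"tx":-0.52,"ty":0,"tz":0.07,"roll":0,"jaw":0.3},{"tx":-0.52,"ty":0,"tz":0.09,"roll":0,"jaw":0.3},{"tx":-0.51,"ty":0,"tz":0.1,"roll":0,"jaw":0.3},{"tx":-0.51,"ty":0,"tz":0.13,"roll":0,"jaw":0.3},{"tx":-0.51,"ty":0,"tz":0.15,"roll":0,"jaw":0.3}]' >/dev/null; python3 c.py 8 ramp 0.4 4
```

```text
t 7.50 ncc 1.00 h 0.088 qmeas -0.002 qmodel 0.000 v 0.00 b 0.300 G 0.430 k_cmd 0.300 k_meas 0.298 F [ 5.8 -0.9 -0.2] idx 0.333 op 0.393
rows tx,tz: [[-0.33, 0.1], [-0.33, 0.12], [-0.33, 0.12], [-0.32, 0.14]] k [0.325 0.35  0.375 0.4  ]
```

```bash
sed -i 's/TAU=.05/TAU=.02/' c.py; python3 -m jog '[{"tx":-0.33,"ty":0,"tz":0.1,"roll":0,"jaw":0.3},{"tx":-0.33,"ty":0,"tz":0.12,"roll":0,"jaw":0.3},{"tx":-0.33,"ty":0,"tz":0.12,"roll":0,"jaw":0.3},{"tx":-0.32,"ty":0,"tz":0.14,"roll":0,"jaw":0.3}]' >/dev/null; python3 c.py 4 ramp 0.5 4
```

```text
t 7.95 ncc 1.00 h 0.088 qmeas 0.002 qmodel 0.000 v 0.00 b 0.300 G 0.430 k_cmd 0.400 k_meas 0.397 F [ 6.1 -1.1  0.7] idx 0.333 op 0.399
rows tx,tz: [[-0.32, 0.13], [-0.32, 0.15], [-0.31, 0.16], [-0.31, 0.16]] k [0.425 0.45  0.475 0.5  ]
```

```bash
python3 -m jog '[{"tx":-0.32,"ty":0,"tz":0.13,"roll":0,"jaw":0.3},{"tx":-0.32,"ty":0,"tz":0.15,"roll":0,"jaw":0.3},{"tx":-0.31,"ty":0,"tz":0.16,"roll":0,"jaw":0.3},{"tx":-0.31,"ty":0,"tz":0.16,"roll":0,"jaw":0.3}]' >/dev/null; python3 c.py 4 ramp 0.6 4
```

```text
t 8.40 ncc 0.99 h 0.088 qmeas 0.034 qmodel 0.034 v 0.25 b 0.246 G 0.429 k_cmd 0.500 k_meas 0.496 F [ 6.1 -1.   1.1] idx 0.333 op 0.397
rows tx,tz: [[-0.31, 0.17], [-0.3, 0.18], [-0.29, 0.19], [-0.29, 0.2]] k [0.525 0.55  0.575 0.6  ]
```

Lifted off, balance ≈0.25. Switching to the planner.

```bash
python3 c.py 0 mpc 0.337 4 1.2
```

```text
t 8.45 ncc 0.99 h 0.088 qmeas 0.050 qmodel 0.048 v 0.30 b 0.245 G 0.429 k_cmd 0.500 k_meas 0.499 F [ 6.3 -0.6  1.1] idx 0.333 op 0.397
pred q [0.093 0.113 0.128 0.145 0.168 0.198 0.231 0.263 0.292 0.315 0.331 0.342]
rows tx,tz: [[1.52, -0.71], [0.53, -0.2], [-0.3, 0.11], [-0.48, 0.19]] k [0.38  0.339 0.362 0.399]
```

```bash
sed -i 's/qr=q+(val-q)\*u\*u\*(3-2\*u)/qr=q+(val-q)*u*u*(3-2*u)+v*T*u*(1-u)**2/' c.py; python3 c.py 0 mpc 0.337 4 1.2
```

```text
t 8.50 ncc 0.99 h 0.088 qmeas 0.062 qmodel 0.062 v 0.33 b 0.245 G 0.429 k_cmd 0.500 k_meas 0.497 F [ 6.2 -1.5  1.1] idx 0.333 op 0.395
pred q [0.113 0.146 0.177 0.206 0.232 0.257 0.279 0.299 0.314 0.326 0.334 0.339]
rows tx,tz: [[0.74, -0.37], [0.56, -0.25], [0.39, -0.16], [0.31, -0.11]] k [0.441 0.397 0.367 0.343]
```

```bash
python3 -m jog '[{"tx":0.74,"ty":0,"tz":-0.37,"roll":0,"jaw":0.3},{"tx":0.56,"ty":0,"tz":-0.25,"roll":0,"jaw":0.3},{"tx":0.39,"ty":0,"tz":-0.16,"roll":0,"jaw":0.3},{"tx":0.31,"ty":0,"tz":-0.11,"roll":0,"jaw":0.3}]' >/dev/null; python3 c.py 4 mpc 0.337 4 0.9
```

```text
t 8.95 ncc 0.96 h 0.088 qmeas 0.214 qmodel 0.212 v 0.30 b 0.240 G 0.436 k_cmd 0.343 k_meas 0.342 F [ 5.8 -1.5 -0.8] idx 0.333 op 0.396
pred q [0.257 0.281 0.299 0.312 0.322 0.328 0.333 0.336 0.337 0.338 0.337 0.337]
rows tx,tz: [[0.77, -0.25], [0.56, -0.16], [0.36, -0.08], [0.21, -0.05]] k [0.285 0.244 0.217 0.202]
```

The model tracks the drum closely.

```bash
python3 -m jog '[{"tx":0.77,"ty":0,"tz":-0.25,"roll":0,"jaw":0.3},{"tx":0.56,"ty":0,"tz":-0.16,"roll":0,"jaw":0.3},{"tx":0.36,"ty":0,"tz":-0.08,"roll":0,"jaw":0.3},{"tx":0.21,"ty":0,"tz":-0.05,"roll":0,"jaw":0.3}]' >/dev/null; python3 c.py 4 mpc 0.337 5 0.7
```

```text
t 9.40 ncc 0.91 h 0.088 qmeas 0.314 qmodel 0.314 v 0.11 b 0.238 G 0.440 k_cmd 0.202 k_meas 0.202 F [ 6.7 -3.2 -1.8] idx 0.333 op 0.398
pred q [0.329 0.335 0.338 0.339 0.339 0.338 0.337 0.337 0.337 0.337 0.337 0.337
 0.337]
rows tx,tz: [[0.33, -0.06], [0.2, -0.03], [0.08, -0.02], [-0.01, 0.01], [-0.06, 0.0]] k [0.178 0.164 0.158 0.159 0.163]
```

```bash
python3 -m jog '[{"tx":0.33,"ty":0,"tz":-0.06,"roll":0,"jaw":0.3},{"tx":0.2,"ty":0,"tz":-0.03,"roll":0,"jaw":0.3},{"tx":0.08,"ty":0,"tz":-0.02,"roll":0,"jaw":0.3},{"tx":-0.01,"ty":0,"tz":0.01,"roll":0,"jaw":0.3},{"tx":-0.06,"ty":0,"tz":0,"roll":0,"jaw":0.3}]' >/dev/null; python3 c.py 5 mpc 0.337 5 0.7
python3 - <<'E'
from h import *
c=capture("scene");p=np.load("pose.npy")
P=pts(*p[:4],drum=.337);print({k:project(c,P[k])[0].round(1) for k in("pointer_tip","index_tip")})
for t in("pointer_tip","index_tip"):print(t,[(d["point"],d["p"]) for d in landmark_of("scene",t)[:2]])
cv2.imwrite("pics/hold.png",cv2.resize(c["img"][140:260,110:260,::-1],None,fx=4,fy=4,interpolation=2))
E
```

```text
t 9.95 ncc 0.90 h 0.088 qmeas 0.326 qmodel 0.326 v -0.04 b 0.240 G 0.437 k_cmd 0.163 k_meas 0.165 F [ 4.6 -3.1 -2.3] idx 0.333 op 0.398
pred q [0.321 0.321 0.323 0.328 0.332 0.335 0.337 0.338 0.338 0.337 0.337 0.337
 0.337]
rows tx,tz: [[-0.41, 0.08], [-0.2, 0.04], [0.01, -0.0], [0.13, -0.03], [0.16, -0.03]] k [0.193 0.207 0.206 0.197 0.185]
{'pointer_tip': array([184.4, 152.8]), 'index_tip': array([184.5, 153.1])}
pointer_tip [([186.7, 154.9], 0.76), ([145.2, 241.3], 0.32)]
index_tip [([190.3, 154.3], 0.56)]
```

View pics/hold.png

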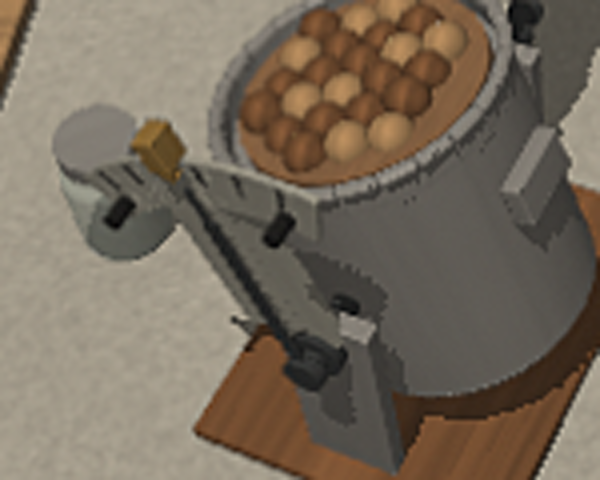

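The pointer's tip (crop (185,180)) stands at the brass block (160,150). Network landmarks agree to within a few mm. Now hold.

```bash
python3 -m jog '[{"tx":-0.41,"ty":0,"tz":0.08,"roll":0,"jaw":0.3},{"tx":-0.2,"ty":0,"tz":0.04,"roll":0,"jaw":0.3},{"tx":0.01,"ty":0,"tz":0,"roll":0,"jaw":0.3},{"tx":0.13,"ty":0,"tz":-0.03,"roll":0,"jaw":0.3},{"tx":0.16,"ty":0,"tz":-0.03,"roll":0,"jaw":0.3}]' >/dev/null; python3 c.py 5 mpc 0.337 6 0.8
```

```text
t 10.65 ncc 0.91 h 0.088 qmeas 0.322 qmodel 0.322 v 0.02 b 0.239 G 0.438 k_cmd 0.185 k_meas 0.187 F [ 5.6 -3.1 -1.5] idx 0.333 op 0.397
pred q [0.325 0.327 0.329 0.332 0.334 0.335 0.336 0.337 0.337 0.337 0.337 0.337
 0.337 0.337]
rows tx,tz: [[-0.04, 0.01], [0.0, -0.0], [0.03, -0.01], [0.05, -0.01], [0.06, -0.01], [0.05, -0.01]] k [0.188 0.188 0.186 0.182 0.178 0.174]
```

```bash
python3 -m jog '[{"tx":-0.04,"ty":0,"tz":0.01,"roll":0,"jaw":0.3},{"tx":0,"ty":0,"tz":0,"roll":0,"jaw":0.3},{"tx":0.03,"ty":0,"tz":-0.01,"roll":0,"jaw":0.3},{"tx":0.05,"ty":0,"tz":-0.01,"roll":0,"jaw":0.3},{"tx":0.06,"ty":0,"tz":-0.01,"roll":0,"jaw":0.3},{"tx":0.05,"ty":0,"tz":-0.01,"roll":0,"jaw":0.3}]' >/dev/null; python3 c.py 6 mpc 0.337 7 0.8
```

```text
t 11.30 ncc 0.90 h 0.088 qmeas 0.334 qmodel 0.334 v 0.01 b 0.239 G 0.438 k_cmd 0.174 k_meas 0.176 F [ 5.1 -2.2 -1.2] idx 0.333 op 0.396
pred q [0.335 0.336 0.336 0.337 0.337 0.337 0.337 0.337 0.337 0.337 0.337 0.337
 0.337 0.337 0.337]
rows tx,tz: [[0.0, 0.0], [0.01, 0.0], [0.0, 0.0], [0.01, -0.0], [0.0, -0.0], [0.01, -0.0], [-0.0, -0.0]] k [0.174 0.174 0.174 0.173 0.173 0.172 0.172]
```

```bash
python3 -m jog '[{"tx":0,"ty":0,"tz":0,"roll":0,"jaw":0.3},{"tx":0.01,"ty":0,"tz":0,"roll":0,"jaw":0.3},{"tx":0,"ty":0,"tz":0,"roll":0,"jaw":0.3},{"tx":0.01,"ty":0,"tz":0,"roll":0,"jaw":0.3},{"tx":0,"ty":0,"tz":0,"roll":0,"jaw":0.3},{"tx":0.01,"ty":0,"tz":0,"roll":0,"jaw":0.3},{"tx":0,"ty":0,"tz":0,"roll":0,"jaw":0.3}]' >/dev/null; python3 c.py 7 mpc 0.337 7 0.8
```

```text
t 12.05 ncc 0.90 h 0.088 qmeas 0.334 qmodel 0.334 v -0.01 b 0.239 G 0.438 k_cmd 0.172 k_meas 0.174 F [ 5.2 -3.2 -0.7] idx 0.333 op 0.395
pred q [0.333 0.333 0.334 0.335 0.335 0.336 0.337 0.337 0.337 0.337 0.337 0.337
 0.337 0.337 0.337]
rows tx,tz: [[-0.06, 0.01], [-0.03, 0.0], [-0.01, 0.0], [0.02, 0.0], [0.03, -0.0], [0.02, -0.01], [0.02, -0.0]] k [0.177 0.179 0.18  0.178 0.176 0.174 0.173]
```

```bash
python3 -m jog '[{"tx":-0.06,"ty":0,"tz":0.01,"roll":0,"jaw":0.3},{"tx":-0.03,"ty":0,"tz":0,"roll":0,"jaw":0.3},{"tx":-0.01,"ty":0,"tz":0,"roll":0,"jaw":0.3},{"tx":0.02,"ty":0,"tz":0,"roll":0,"jaw":0.3},{"tx":0.03,"ty":0,"tz":0,"roll":0,"jaw":0.3},{"tx":0.02,"ty":0,"tz":-0.01,"roll":0,"jaw":0.3},{"tx":0.02,"ty":0,"tz":0,"roll":0,"jaw":0.3}]' >/dev/null; python3 c.py 7 mpc 0.337 8 0.8
```

```text
t 12.80 ncc 0.90 h 0.088 qmeas 0.334 qmodel 0.334 v -0.00 b 0.239 G 0.437 k_cmd 0.173 k_meas 0.175 F [ 5.3 -3.  -1.6] idx 0.333 op 0.393
pred q [0.334 0.334 0.335 0.335 0.336 0.336 0.337 0.337 0.337 0.337 0.337 0.337
 0.337 0.337 0.337 0.337]
rows tx,tz: [[-0.04, 0.01], [-0.03, 0.0], [0.0, 0.0], [0.02, -0.0], [0.02, -0.01], [0.02, 0.0], [0.01, -0.0], [0.01, -0.0]] k [0.176 0.178 0.178 0.177 0.175 0.174 0.173 0.172]
```

```bash
python3 -m jog '[{"tx":-0.04,"ty":0,"tz":0.01,"roll":0,"jaw":0.3},{"tx":-0.03,"ty":0,"tz":0,"roll":0,"jaw":0.3},{"tx":0,"ty":0,"tz":0,"roll":0,"jaw":0.3},{"tx":0.02,"ty":0,"tz":0,"roll":0,"jaw":0.3},{"tx":0.02,"ty":0,"tz":-0.01,"roll":0,"jaw":0.3},{"tx":0.02,"ty":0,"tz":0,"roll":0,"jaw":0.3},{"tx":0.01,"ty":0,"tz":0,"roll":0,"jaw":0.3},{"tx":0.01,"ty":0,"tz":0,"roll":0,"jaw":0.3}]' >/dev/null; python3 c.py 8 mpc 0.337 8 0.8
```

```text
t 13.65 ncc 0.90 h 0.088 qmeas 0.346 qmodel 0.346 v 0.02 b 0.239 G 0.438 k_cmd 0.172 k_meas 0.175 F [ 5.6 -3.5 -0.8] idx 0.333 op 0.393
pred q [0.348 0.348 0.347 0.344 0.342 0.34  0.338 0.337 0.337 0.337 0.337 0.337
 0.337 0.337 0.337 0.337]
rows tx,tz: [[0.19, -0.03], [0.09, -0.02], [0.01, 0.0], [-0.06, 0.01], [-0.08, 0.01], [-0.08, 0.02], [-0.06, 0.01], [-0.03, 0.0]] k [0.159 0.152 0.151 0.156 0.161 0.167 0.172 0.174]
```

```bash
python3 -m jog '[{"tx":0.19,"ty":0,"tz":-0.03,"roll":0,"jaw":0.3},{"tx":0.09,"ty":0,"tz":-0.02,"roll":0,"jaw":0.3},{"tx":0.01,"ty":0,"tz":0,"roll":0,"jaw":0.3},{"tx":-0.06,"ty":0,"tz":0.01,"roll":0,"jaw":0.3},{"tx":-0.08,"ty":0,"tz":0.01,"roll":0,"jaw":0.3},{"tx":-0.08,"ty":0,"tz":0.02,"roll":0,"jaw":0.3},{"tx":-0.06,"ty":0,"tz":0.01,"roll":0,"jaw":0.3},{"tx":-0.03,"ty":0,"tz":0,"roll":0,"jaw":0.3}]' >/dev/null; python3 c.py 8 mpc 0.337 8 0.8
```

```text
t 14.50 ncc 0.91 h 0.088 qmeas 0.326 qmodel 0.327 v -0.02 b 0.239 G 0.439 k_cmd 0.174 k_meas 0.176 F [ 5.6 -2.8 -2.1] idx 0.333 op 0.397
pred q [0.323 0.324 0.325 0.328 0.331 0.334 0.336 0.337 0.337 0.337 0.337 0.337
 0.337 0.337 0.337 0.337]
rows tx,tz: [[-0.2, 0.04], [-0.1, 0.02], [0.0, -0.0], [0.07, -0.02], [0.09, -0.01], [0.09, -0.02], [0.07, -0.01], [0.04, -0.01]] k [0.188 0.196 0.196 0.19  0.184 0.177 0.172 0.169]
```

```bash
python3 -m jog '[{"tx":-0.2,"ty":0,"tz":0.04,"roll":0,"jaw":0.3},{"tx":-0.1,"ty":0,"tz":0.02,"roll":0,"jaw":0.3},{"tx":0,"ty":0,"tz":0,"roll":0,"jaw":0.3},{"tx":0.07,"ty":0,"tz":-0.02,"roll":0,"jaw":0.3},{"tx":0.09,"ty":0,"tz":-0.01,"roll":0,"jaw":0.3},{"tx":0.09,"ty":0,"tz":-0.02,"roll":0,"jaw":0.3},{"tx":0.07,"ty":0,"tz":-0.01,"roll":0,"jaw":0.3},{"tx":0.04,"ty":0,"tz":-0.01,"roll":0,"jaw":0.3}]' >/dev/null; python3 c.py 8 mpc 0.337 6 0.8
```

```text
t 15.35 ncc 0.90 h 0.088 qmeas 0.338 qmodel 0.338 v 0.00 b 0.240 G 0.437 k_cmd 0.169 k_meas 0.171 F [ 4.9 -3.2 -2.5] idx 0.333 op 0.392
pred q [0.338 0.338 0.338 0.338 0.337 0.337 0.337 0.337 0.337 0.337 0.337 0.337
 0.337 0.337]
rows tx,tz: [[-0.02, 0.0], [-0.01, 0.01], [-0.01, -0.0], [-0.0, -0.0], [-0.0, -0.0], [-0.01, -0.0]] k [0.171 0.172 0.172 0.172 0.172 0.173]
```

```bash
python3 -m jog '[{"tx":-0.02,"ty":0,"tz":0,"roll":0,"jaw":0.3},{"tx":-0.01,"ty":0,"tz":0.01,"roll":0,"jaw":0.3},{"tx":-0.01,"ty":0,"tz":0,"roll":0,"jaw":0.3},{"tx":0,"ty":0,"tz":0,"roll":0,"jaw":0.3},{"tx":0,"ty":0,"tz":0,"roll":0,"jaw":0.3},{"tx":-0.01,"ty":0,"tz":0,"roll":0,"jaw":0.3}]' >/dev/null; python3 c.py 6 mpc 0.337 6 0.8
```

```text
t 16.00 ncc 0.90 h 0.088 qmeas 0.334 qmodel 0.337 v -0.00 b 0.240 G 0.436 k_cmd 0.173 k_meas 0.175 F [ 6.1 -3.1 -1.2] idx 0.333 op 0.400
pred q [0.334 0.334 0.335 0.335 0.336 0.336 0.337 0.337 0.337 0.337 0.337 0.337
 0.337 0.337]
rows tx,tz: [[-0.05, 0.01], [-0.03, 0.0], [-0.0, 0.0], [0.01, 0.0], [0.02, -0.0], [0.02, -0.01]] k [0.177 0.179 0.179 0.178 0.177 0.175]
```

Held from about 9.4 s; one more stretch, then down over about 3 s.

```bash
python3 -m jog '[{"tx":-0.05,"ty":0,"tz":0.01,"roll":0,"jaw":0.3},{"tx":-0.03,"ty":0,"tz":0,"roll":0,"jaw":0.3},{"tx":0,"ty":0,"tz":0,"roll":0,"jaw":0.3},{"tx":0.01,"ty":0,"tz":0,"roll":0,"jaw":0.3},{"tx":0.02,"ty":0,"tz":0,"roll":0,"jaw":0.3},{"tx":0.02,"ty":0,"tz":-0.01,"roll":0,"jaw":0.3}]' >/dev/null; python3 c.py 6 mpc 0.01 5 2.6
```

```text
t 16.65 ncc 0.90 h 0.088 qmeas 0.346 qmodel 0.341 v 0.01 b 0.240 G 0.436 k_cmd 0.175 k_meas 0.177 F [ 6.  -2.9 -1.2] idx 0.333 op 0.394
pred q [0.346 0.343 0.338 0.329 0.318 0.305 0.291 0.276 0.259 0.241 0.223 0.203
 0.18 ]
rows tx,tz: [[0.33, -0.05], [0.2, -0.03], [0.07, -0.01], [-0.01, 0.0], [-0.06, 0.01]] k [0.151 0.137 0.132 0.133 0.137]
```

```bash
python3 -m jog '[{"tx":0.33,"ty":0,"tz":-0.05,"roll":0,"jaw":0.3},{"tx":0.2,"ty":0,"tz":-0.03,"roll":0,"jaw":0.3},{"tx":0.07,"ty":0,"tz":-0.01,"roll":0,"jaw":0.3},{"tx":-0.01,"ty":0,"tz":0,"roll":0,"jaw":0.3},{"tx":-0.06,"ty":0,"tz":0.01,"roll":0,"jaw":0.3}]' >/dev/null; python3 c.py 5 mpc 0.01 5 2.1
```

```text
t 17.20 ncc 0.91 h 0.088 qmeas 0.318 qmodel 0.339 v -0.09 b 0.240 G 0.436 k_cmd 0.137 k_meas 0.139 F [ 5.8 -2.3 -1.1] idx 0.333 op 0.394
pred q [0.31  0.296 0.28  0.263 0.245 0.226 0.206 0.187 0.167 0.147 0.128 0.108
 0.087]
rows tx,tz: [[-0.05, 0.01], [-0.07, 0.01], [-0.09, 0.01], [-0.13, 0.02], [-0.15, 0.03]] k [0.14  0.146 0.152 0.161 0.172]
```

The full-history simulation is starting to drift, so I refit state over the last 2.5 s only. That costs 0.05 s.

```bash
python3 - <<'E'
s=open("c.py").read()
a=s.index("tt=np.arange(m[0,0]");e=s.index("qp=np.interp")
s=s[:a]+'''mw=m[m[:,0]>s["time_s"]-2.5];G=.437
tt=np.arange(mw[0,0],tnow+1e-6,dt);kk=np.interp(tt-TAU,kc[:,0],kc[:,1])
def err(p):
    z=sim(p[0],G,tt,kk,p[1],p[2]);return np.r_[(np.interp(mw[:,0],tt,z[:,0])-mw[:,1])/.005,(p[0]-.24)/.006,p[2]/.3]
r_=least_squares(err,[.24,max(mw[0,1],0),0.],x_scale=[.01,.01,.1],diff_step=1e-4);b=r_.x[0]
print("fit res",(r_.fun*.005).round(3)[:len(mw)])
o_=sim(b,G,tt,kk,r_.x[1],r_.x[2]);q,v=o_[-1]
'''+s[e:]
open("c.py","w").write(s)
E
python3 c.py 0 mpc 0.01 4 2.1
```

```text
fit res [-0.     0.002 -0.003  0.001 -0.001]
t 17.25 ncc 0.91 h 0.088 qmeas 0.314 qmodel 0.313 v -0.13 b 0.239 G 0.437 k_cmd 0.137 k_meas 0.140 F [ 5.4 -2.3 -1.2] idx 0.333 op 0.392
pred q [0.293 0.277 0.261 0.244 0.226 0.207 0.188 0.17  0.151 0.133 0.115 0.096]
rows tx,tz: [[-0.15, 0.02], [-0.13, 0.02], [-0.13, 0.02], [-0.14, 0.03]] k [0.148 0.157 0.166 0.177]
```

```bash
python3 -m jog '[{"tx":-0.15,"ty":0,"tz":0.02,"roll":0,"jaw":0.3},{"tx":-0.13,"ty":0,"tz":0.02,"roll":0,"jaw":0.3},{"tx":-0.13,"ty":0,"tz":0.02,"roll":0,"jaw":0.3},{"tx":-0.14,"ty":0,"tz":0.03,"roll":0,"jaw":0.3}]' >/dev/null; python3 c.py 4 mpc 0.01 4 1.8
```

```text
fit res [-0.     0.004 -0.002 -0.001 -0.003  0.002]
t 17.70 ncc 0.95 h 0.088 qmeas 0.234 qmodel 0.236 v -0.20 b 0.240 G 0.437 k_cmd 0.177 k_meas 0.178 F [ 6.1 -1.  -0.8] idx 0.333 op 0.398
pred q [0.204 0.185 0.166 0.148 0.131 0.115 0.1   0.086 0.073 0.06  0.049 0.038]
rows tx,tz: [[-0.37, 0.07], [-0.29, 0.06], [-0.22, 0.05], [-0.18, 0.05]] k [0.204 0.225 0.241 0.254]
```

```bash
python3 -m jog '[{"tx":-0.37,"ty":0,"tz":0.07,"roll":0,"jaw":0.3},{"tx":-0.29,"ty":0,"tz":0.06,"roll":0,"jaw":0.3},{"tx":-0.22,"ty":0,"tz":0.05,"roll":0,"jaw":0.3},{"tx":-0.18,"ty":0,"tz":0.05,"roll":0,"jaw":0.3}]' >/dev/null; python3 c.py 4 mpc 0.01 4 1.4
```

```text
fit res [ 0.    -0.     0.001 -0.002  0.002 -0.   ]
t 18.15 ncc 0.98 h 0.088 qmeas 0.150 qmodel 0.150 v -0.17 b 0.241 G 0.437 k_cmd 0.254 k_meas 0.253 F [ 6.  -2.  -0.4] idx 0.333 op 0.393
pred q [0.124 0.108 0.093 0.08  0.067 0.056 0.046 0.037 0.029 0.022 0.017 0.012]
rows tx,tz: [[-0.28, 0.07], [-0.22, 0.07], [-0.19, 0.06], [-0.16, 0.05]] k [0.275 0.291 0.305 0.317]
```

```bash
python3 -m jog '[{"tx":-0.28,"ty":0,"tz":0.07,"roll":0,"jaw":0.3},{"tx":-0.22,"ty":0,"tz":0.07,"roll":0,"jaw":0.3},{"tx":-0.19,"ty":0,"tz":0.06,"roll":0,"jaw":0.3},{"tx":-0.16,"ty":0,"tz":0.05,"roll":0,"jaw":0.3}]' >/dev/null; python3 c.py 4 mpc 0 4 1.0
```

```text
fit res [ 0.     0.001 -0.002  0.002 -0.001  0.   ]
t 18.60 ncc 0.99 h 0.088 qmeas 0.078 qmodel 0.078 v -0.13 b 0.241 G 0.437 k_cmd 0.317 k_meas 0.314 F [ 6.2 -1.2 -0.4] idx 0.333 op 0.397
pred q [0.059 0.047 0.037 0.028 0.02  0.013 0.008 0.002 0.    0.    0.    0.   ]
rows tx,tz: [[-0.21, 0.07], [-0.18, 0.06], [-0.15, 0.06], [-0.13, 0.05]] k [0.333 0.347 0.358 0.368]
```

```bash
python3 -m jog '[{"tx":-0.21,"ty":0,"tz":0.07,"roll":0,"jaw":0.3},{"tx":-0.18,"ty":0,"tz":0.06,"roll":0,"jaw":0.3},{"tx":-0.15,"ty":0,"tz":0.06,"roll":0,"jaw":0.3},{"tx":-0.13,"ty":0,"tz":0.05,"roll":0,"jaw":0.3}]' >/dev/null; python3 c.py 4 ramp 0.35 4
```

```text
fit res [-0.     0.002 -0.001  0.002 -0.002 -0.003  0.002]
t 19.05 ncc 0.99 h 0.088 qmeas 0.018 qmodel 0.020 v -0.10 b 0.242 G 0.437 k_cmd 0.368 k_meas 0.364 F [ 6.1 -1.  -0.5] idx 0.333 op 0.390
rows tx,tz: [[0.06, -0.02], [0.06, -0.03], [0.06, -0.02], [0.06, -0.02]] k [0.364 0.359 0.355 0.35 ]
```

It settles gently; next I relax a little and check it rests on the stop.

```bash
python3 -m jog '[{"tx":0.06,"ty":0,"tz":-0.02,"roll":0,"jaw":0.3},{"tx":0.06,"ty":0,"tz":-0.03,"roll":0,"jaw":0.3},{"tx":0.06,"ty":0,"tz":-0.02,"roll":0,"jaw":0.3},{"tx":0.06,"ty":0,"tz":-0.02,"roll":0,"jaw":0.3}]' >/dev/null; python3 c.py 4 ramp 0.0 8
```

```text
fit res [ 0.001 -0.001  0.003 -0.001 -0.003  0.001 -0.002]
t 19.50 ncc 1.00 h 0.088 qmeas 0.002 qmodel 0.000 v 0.00 b 0.242 G 0.437 k_cmd 0.350 k_meas 0.346 F [ 5.8 -1.2 -0.6] idx 0.333 op 0.394
rows tx,tz: [[0.58, -0.2], [0.59, -0.17], [0.59, -0.15], [0.6, -0.12], [0.61, -0.09], [0.61, -0.07], [0.61, -0.04], [0.61, -0.01]] k [ 0.306  0.262  0.219  0.175  0.131  0.087  0.044 -0.   ]
```

```bash
python3 -m jog '[{"tx":0.58,"ty":0,"tz":-0.2,"roll":0,"jaw":0.3},{"tx":0.59,"ty":0,"tz":-0.17,"roll":0,"jaw":0.3},{"tx":0.59,"ty":0,"tz":-0.15,"roll":0,"jaw":0.3},{"tx":0.6,"ty":0,"tz":-0.12,"roll":0,"jaw":0.3},{"tx":0.61,"ty":0,"tz":-0.09,"roll":0,"jaw":0.3},{"tx":0.61,"ty":0,"tz":-0.07,"roll":0,"jaw":0.3},{"tx":0.61,"ty":0,"tz":-0.04,"roll":0,"jaw":0.3},{"tx":0.61,"ty":0,"tz":-0.01,"roll":0,"jaw":0.3}]' >/dev/null; python3 c.py 8 ramp 0 1
python3 -m jog '[{"tx":0,"ty":0,"tz":0,"roll":0,"jaw":0.5},{"tx":0,"ty":0,"tz":0,"roll":0,"jaw":0.65},{"tx":0,"ty":0,"tz":0,"roll":0,"jaw":0.72},{"tx":0,"ty":0,"tz":0,"roll":0,"jaw":0.72},{"tx":0,"ty":0,"tz":0,"roll":0,"jaw":0.72},{"tx":0,"ty":0,"tz":0,"roll":0,"jaw":0.72}]'
```

```text
fit res [-0.    -0.002  0.001 -0.002 -0.002]
t 20.35 ncc 1.00 h 0.088 qmeas 0.002 qmodel 0.000 v 0.00 b 0.243 G 0.437 k_cmd -0.000 k_meas 0.001 F [ 4.7 -3.2 -1.4] idx 0.333 op 0.395
rows tx,tz: [[-0.0, 0.0]] k [-0.]
time_s: 21.0
position: [0.448, -0.0008, 0.2894]
tcp_rot: [[0.346, 0.938, -0.001], [0.938, -0.346, 0.0], [-0.0, -0.001, -1.0]]
force: [-0.3, 0.5, -0.3]
opening: 0.711
grasp_force: 0.0
```

Released with no contact force. I back off straight up and check.

```bash
python3 -m jog '[{"tx":0,"ty":0,"tz":-1,"roll":0,"jaw":0.72},{"tx":0,"ty":0,"tz":-2,"roll":0,"jaw":0.72},{"tx":0,"ty":0,"tz":-3,"roll":0,"jaw":0.72},{"tx":0,"ty":0,"tz":-3,"roll":0,"jaw":0.72},{"tx":0,"ty":0,"tz":-3,"roll":0,"jaw":0.72},{"tx":0,"ty":0,"tz":0,"roll":0,"jaw":0.72},{"tx":0,"ty":0,"tz":0,"roll":0,"jaw":0.72},{"tx":0,"ty":0,"tz":0,"roll":0,"jaw":0.72}]'; python3 c.py 0 ramp 0 1; python3 - <<'E'
from h import *
c=capture("scene");cv2.imwrite("pics/end.png",cv2.resize(c["img"][60:300,110:350,::-1],None,fx=2.4,fy=2.4))
print(landmark_of("scene","knob")[:1],landmark_of("scene","pointer_tip")[:1])
E
```

```text
time_s: 21.8
position: [0.4475, -0.0006, 0.4086]
tcp_rot: [[0.346, 0.938, -0.002], [0.938, -0.346, 0.001], [-0.0, -0.002, -1.0]]
force: [-0.4, 0.2, -0.1]
opening: 0.719
grasp_force: 0.0
fit res [ 0.    -0.002  0.002]
t 21.80 ncc 1.00 h 0.088 qmeas -0.002 qmodel 0.000 v 0.00 b 0.240 G 0.437 k_cmd -0.000 k_meas 0.001 F [-0.4  0.2 -0.1] idx 0.333 op 0.719
rows tx,tz: [[-0.0, 0.0]] k [-0.]
[{'point': [102.1, 237.6], 'p': 0.62}] [{'point': [192.7, 177.2], 'p': 0.69}]
```

View pics/end.png

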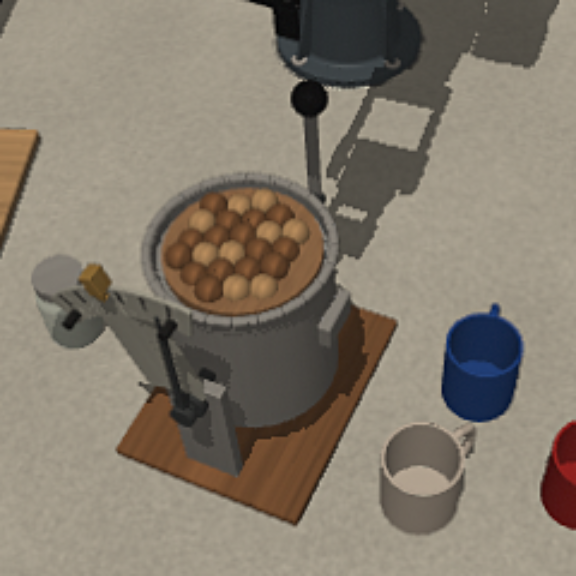

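The drum is upright and the knob free at crop (310,98). The brass index is where it was (95,280), and the mug and jar are standing. Handing in.

```bash
python3 -c "from rig import hand_in;print(hand_in())"
```

```text
the job is handed in; nothing more can be done
None
```

I tipped the drum by its knob to the brass index, held it there for about 7 s, lowered it gently back to upright and let go; the job is handed in, but the system returned no verdict.

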